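Unstack the capped vacuum fittings into their parking dishes

TASK

Take the two stacks of capped vacuum fittings apart, one fitting at a time from the top, and stand each fitting upright in the middle of the parking dish that has the colour of its cap. Set them down rather than dropping them, and do not tip any over.

Things in the scene. Friction and masses are not known exactly. Their poses are not given: they have to be found in the camera images.
- blue_fitting: Capped vacuum fitting, a round steel flange with a flat blue plastic cap on top: 68 mm diameter, 24 mm high in all (steel flange 0-8 mm, waist of 60 mm diameter 8-14 mm, cap 14-24 mm), about 300 g, round, so its yaw does not matter; pinch it across the diameter. Origin at the centre of its underside, z up. Stands on the bench at the foot of one of the two stacks (they start 120 to 290 mm apart).
- red_fitting: Capped vacuum fitting, a round steel flange with a flat red plastic cap on top: 68 mm diameter, 24 mm high in all (steel flange 0-8 mm, waist of 60 mm diameter 8-14 mm, cap 14-24 mm), about 300 g, round, so its yaw does not matter; pinch it across the diameter. Origin at the centre of its underside, z up. Stands on the bench at the foot of the other stack.
- green_fitting: Capped vacuum fitting, a round steel flange with a flat green plastic cap on top: 48 mm diameter, 24 mm high in all (steel flange 0-8 mm, waist of 40 mm diameter 8-14 mm, cap 14-24 mm), about 160 g, round, so its yaw does not matter; pinch it across the diameter. Origin at the centre of its underside, z up. Starts on top of the blue or the red fitting.
- yellow_fitting: Capped vacuum fitting, a round steel flange with a flat yellow plastic cap on top: 48 mm diameter, 24 mm high in all (steel flange 0-8 mm, waist of 40 mm diameter 8-14 mm, cap 14-24 mm), about 160 g, round, so its yaw does not matter; pinch it across the diameter. Origin at the centre of its underside, z up. Starts on top of the blue or the red fitting, whichever the green one is not on.
- white_fitting: Capped vacuum fitting, a round steel flange with a flat white plastic cap on top: 28 mm diameter, 24 mm high in all (steel flange 0-8 mm, waist of 20 mm diameter 8-14 mm, cap 14-24 mm), about 60 g, round, so its yaw does not matter; pinch it across the diameter. Origin at the centre of its underside, z up. Starts on top of the green or the yellow fitting, so that stack is three high (72 mm).
- blue_dish: Blue round parking dish, fixed to the bench, empty at the start: 100 mm outer diameter, 92 mm inside, flat floor 5 mm above the bench, rim top 8 mm above the bench. Origin at the centre of its underside (on the bench), z up. Its place among the five dishes changes from start to start. Bystanders nearer the robot than the dish arc are under 20 mm high.
- red_dish: Red round parking dish, fixed to the bench, empty at the start: 100 mm outer diameter, 92 mm inside, flat floor 5 mm above the bench, rim top 8 mm above the bench. Origin at the centre of its underside (on the bench), z up. Its place among the five dishes changes from start to start. Equipment up to 210 mm high stands over 0.74 m from the base axis or over 50 degrees to its side.
- green_dish: Green round parking dish, fixed to the bench, empty at the start: 100 mm outer diameter, 92 mm inside, flat floor 5 mm above the bench, rim top 8 mm above the bench. Origin at the centre of its underside (on the bench), z up. Its place among the five dishes changes from start to start.
- yellow_dish: Yellow round parking dish, fixed to the bench, empty at the start: 100 mm outer diameter, 92 mm inside, flat floor 5 mm above the bench, rim top 8 mm above the bench. Origin at the centre of its underside (on the bench), z up. Its place among the five dishes changes from start to start.
- white_dish: White round parking dish, fixed to the bench, empty at the start: 100 mm outer diameter, 92 mm inside, flat floor 5 mm above the bench, rim top 8 mm above the bench. Origin at the centre of its underside (on the bench), z up. Its place among the five dishes changes from start to start.

How it is judged (in metres and radians):
At the end, for the whole second after the job is handed in: All five fittings stand upright (within 0.08 rad) and at rest on the floor of the dish of their own cap colour, each within 12 mm of the dish's centre (horizontal distance between blue_fitting and blue_dish below 0.012 m and z of blue_fitting in the frame of blue_dish between 0.003 and 0.008 m and angle between each of blue_fitting, red_fitting, green_fitting, yellow_fitting, white_fitting's own z axis and vertical below 0.08 rad and linear speed of each of blue_fitting, red_fitting, green_fitting, yellow_fitting, white_fitting below 0.02 m/s and horizontal distance between red_fitting and red_dish below 0.012 m and z of red_fitting in the frame of red_dish between 0.003 and 0.008 m and horizontal distance between green_fitting and green_dish below 0.012 m and z of green_fitting in the frame of green_dish between 0.003 and 0.008 m and horizontal distance between yellow_fitting and yellow_dish below 0.012 m and z of yellow_fitting in the frame of yellow_dish between 0.003 and 0.008 m and horizontal distance between white_fitting and white_dish below 0.012 m and z of white_fitting in the frame of white_dish between 0.003 and 0.008 m); the robot touches nothing.
It fails at once if A fitting is tipped over (tilted more than about 35 degrees) (angle between any of blue_fitting, red_fitting, green_fitting, yellow_fitting, white_fitting's own z axis and vertical above 0.6 rad).
It fails at once if A fitting is dropped or thrown: it moves through free air, touched by nothing, faster than 0.65 m/s (a fall of more than about 20 mm) ((contact force between blue_fitting and anything else below 0.01 N and linear speed of blue_fitting above 0.65 m/s) or (contact force between red_fitting and anything else below 0.01 N and linear speed of red_fitting above 0.65 m/s) or (contact force between green_fitting and anything else below 0.01 N and linear speed of green_fitting above 0.65 m/s) or (contact force between yellow_fitting and anything else below 0.01 N and linear speed of yellow_fitting above 0.65 m/s) or (contact force between white_fitting and anything else below 0.01 N and linear speed of white_fitting above 0.65 m/s)).
It fails at once if A fitting is lifted 30 mm or more with another fitting still on it ((contact force between blue_fitting and green_fitting above 0.2 N and height (world z) of blue_fitting above 0.03 m and z of green_fitting in the frame of blue_fitting above 0.02 m) or (contact force between blue_fitting and yellow_fitting above 0.2 N and height (world z) of blue_fitting above 0.03 m and z of yellow_fitting in the frame of blue_fitting above 0.02 m) or (contact force between red_fitting and green_fitting above 0.2 N and height (world z) of red_fitting above 0.03 m and z of green_fitting in the frame of red_fitting above 0.02 m) or (contact force between red_fitting and yellow_fitting above 0.2 N and height (world z) of red_fitting above 0.03 m and z of yellow_fitting in the frame of red_fitting above 0.02 m) or (contact force between green_fitting and white_fitting above 0.2 N and height (world z) of green_fitting above 0.054 m and z of white_fitting in the frame of green_fitting above 0.02 m) or (contact force between yellow_fitting and white_fitting above 0.2 N and height (world z) of yellow_fitting above 0.054 m and z of white_fitting in the frame of yellow_fitting above 0.02 m)).
It also fails if it takes over 141 s, if anything falls off the work surface, if the arm or the gripper's body presses on something with over 40 N, if the wrist force passes 120 N, or if a joint passes its speed limit or range.

ROBOT

A 6-joint arm with a two-finger parallel gripper is mounted at the origin on the work surface. World frame = base frame: x ahead of the robot, y to its left, z up, the work surface at z = 0. Lengths are in mm, angles in rad, forces in N, time in s.
With the tool pointing down it reaches from about 350 to 875 mm from the base axis. Payload 4.2 kg.
Tool frame: the origin (TCP) lies at the very end of the fingers, on their centre line; the grasp point (between the pads) lies 19 mm behind it (arm.grip_point_offset is the distance from the TCP to the grasp point, in mm); z points along the fingers, y is the direction in which the jaws open and shut (so a half turn about z gives the same grasp; the last joint's range is limited). The gripper opens to 85 mm and grips with 20 to 120 N. Pads are 22 mm wide; open, the fingers measure 114 mm over their backs; the gripper's body (76 mm by 85 mm) begins 54 mm behind the grasp point. The pads swing forward as they close: fully open they stand 13 mm farther back than shut.
Start: joints at [1.453, 0.385, 0.008, 0, -1.194, -0.259], TCP at [229.934, 581.145, 231.312] pointing down, gripper open.
Joint ranges: [-3.14, 3.14], [-1.21, 2.06], [-1.07, 1.41], [-3.16, 2.05], [-2.99, -0.16], [-3.1, 3.1]. Speed limits (rad/s): [2.79, 2.79, 3.14, 3.14, 3.14, 3.14].

INTERFACE

Orientations are given as a unit quaternion [x, y, z, w].
In Python, from bench import arm gives the robot as it stands.
- The arm moves only by the tool drive_tool, never from a script. Its argument "steps" is a list of rows, each a list of 5 numbers: the shift along the tool's x, y, z in m, then the turn about the tool's z in degrees, then the finger opening in m, from 0 to 0.0854. A call has 1 to 20 rows; each row shifts and turns the commanded pose from where the row before left it, along the tool's axes as they then stand; what a row does not reach is not made up. A row lasts 1/10 s, in which the tool goes at most 50 mm and 8.59 degrees, less where a joint would pass 70% of its speed; a pose out of reach is approached as far as the arm can. A call is refused whole if a number of a shift passes 0.05 or a number of a turn 8.59, either way. A call with a gripper value outside its range is refused whole. The fingers move at their own pace and stop on an object; the grip force is fixed at half the most. Time passes only in rows, so rows that do not move let the fingers close. It gives the time, the measured TCP pose, the force and the opening at its end, in the units of the state.
- arm.read_state(): the state, without advancing time (a new reading comes with each control period).
- arm.get_image(name): name is "side" or "top" or "wrist"; returns (picture, depth): 420x560x3 uint8, blue, green, red; 420x560 float32, mm along the optical axis (not along the pixel's ray), 0 where there is no reading.
- arm.camera_params(name): a dict with "K" (3x3 intrinsics, pixels), "world_to_cam" (4x4, takes a point from world to camera coordinates); the wrist camera has in their place "mount" (4x4, takes a point from camera to tool coordinates, whose origin is the TCP and whose axes are the flange's). Camera axes: x right, y up, looking along -z (the intrinsics and any distortion apply to the point x, -y, -z); pixel columns grow to the right and rows downward; lengths in mm; the calibration is good to about 2 mm. A picture is of the moment at which its call begins: read the wrist's pose just before it. camera_params takes no time and is no camera call.
- arm.job_done(): hands the job in, once; it reports no verdict.
The state is a dict: "clock": time; "joints": joint angles; "joint_vel": joint speeds; "joint_efforts": joint torques, N m; "position": TCP position; "ee_rot": TCP orientation; "contact_force": force on the tool from outside, world axes, zero at the start; "wrist_torque": the same for the moment, N m; "gripper_width": finger opening in mm.
Only numpy, scipy, OpenCV 4.12 (cv2) and the standard library are available. Lean on these libraries where they do the work, as an engineer would, in place of code of your own. Each camera call takes 0.05 s, during which the arm holds its last target.

## Working session

There is one attempt and no reset: what is moved stays moved. The work goes in short steps, Python scripts to look and compute and a tool call to move; the robot and the scene stay as the last step left them, time stands still between calls to the robot, and variables do not carry over. Pictures are saved under pics/ and viewed, and the job is handed in when it is done.

Besides the shell and the picture viewer there is one more tool, called after "Emit:" in YAML: its name, and indented under it one key for each argument. drive_tool: Moves the arm, as the interface text tells. Its arguments: {"type":"object","properties":{"steps":{"type":"array"}},"required":["steps"]}

```bash
mkdir -p pics; ls
python3 - <<'E'
from bench import arm
import cv2,numpy as np
s=arm.read_state();print(s)
for n in("side","top"):
    im,d=arm.get_image(n);cv2.imwrite(f"pics/{n}0.png",im);np.savez(f"pics/{n}0.npz",im=im,d=d)
    print(n,arm.camera_params(n))
print(arm.camera_params("wrist"))
E
```

```text
pics
{'clock': 0.0, 'joints': array([ 1.45258467e+00,  3.85541495e-01,  6.61189884e-03, -5.32719461e-04,
       -1.19402184e+00, -2.58567879e-01]), 'joint_vel': array([-0.00022392,  0.00221756,  0.00058651,  0.00070577,  0.00124747,
       -0.00035   ]), 'joint_efforts': array([ 9.91149464e-04, -3.92285979e+01,  1.88394821e+01,  4.18592155e+00,
       -4.68757760e-03,  4.49659979e-06]), 'position': array([229.72973694, 580.60015933, 230.22024035]), 'ee_rot': array([ 9.82288060e-01, -1.87373811e-01, -1.71402302e-04,  1.09226377e-03]), 'contact_force': array([-0.2539476 , -0.04485988, -0.61936931]), 'wrist_torque': array([0.00262892, 0.0407278 , 0.02318599]), 'gripper_width': 85.0825683055037}
side {'K': array([[394.84345558,   0.        , 271.78847234],
       [  0.        , 394.84345558, 208.40829462],
       [  0.        ,   0.        ,   1.        ]]), 'world_to_cam': array([[-9.24103994e-01, -3.81760008e-01,  1.70617896e-02,
         5.20757200e+02],
       [ 2.55420579e-01, -5.83839618e-01,  7.70643646e-01,
        -1.81719394e+02],
       [-2.84239576e-01,  7.16512803e-01,  6.37
[... 459 characters left out ...]
5.68795059e+02],
       [-1.26940609e-01,  3.85033073e-03,  9.91902846e-01,
        -9.61471453e+02],
       [ 0.00000000e+00,  0.00000000e+00,  0.00000000e+00,
         1.00000000e+00]])}
{'K': array([[315.60528306,   0.        , 281.41989836],
       [  0.        , 315.60528306, 208.22793616],
       [  0.        ,   0.        ,   1.        ]]), 'mount': array([[ 9.50295275e-04,  9.65533583e-01,  2.60276771e-01,
         6.68299255e+01],
       [ 9.99999546e-01, -8.97747302e-04, -3.20772668e-04,
         2.22971103e-01],
       [-7.60540147e-05,  2.60276957e-01, -9.65533997e-01,
        -1.43994965e+02],
       [ 0.00000000e+00,  0.00000000e+00,  0.00000000e+00,
         1.00000000e+00]])}
```

View pics/top0.png

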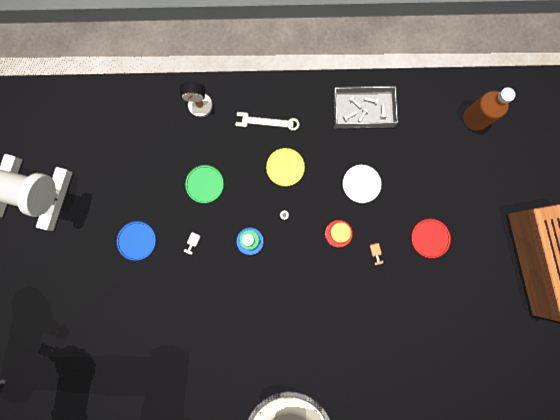

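View pics/side0.png

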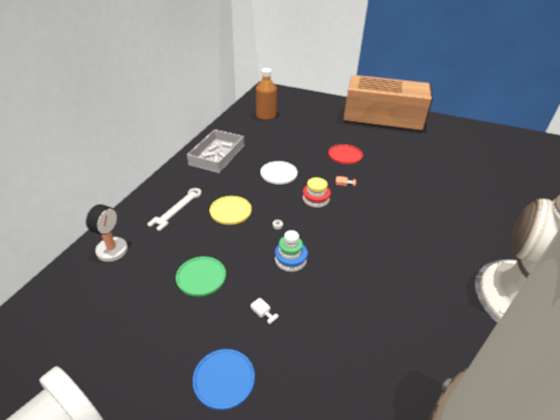

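The top view shows the left stack (white on green on blue) at about (250,240) and the right stack (yellow on red) at about (340,233). The dishes are blue (136,241), green (205,184), yellow (285,167), white (362,184) and red (431,238).

```bash
cat > h.py <<'E'
import numpy as np,cv2
from bench import arm
from scipy.spatial.transform import Rotation as R
def w2c(name,state=None):
    p=arm.camera_params(name)
    if name!="wrist": return p["K"],p["world_to_cam"]
    T=np.eye(4);T[:3,:3]=R.from_quat(state["ee_rot"]).as_matrix();T[:3,3]=state["position"]
    return p["K"],np.linalg.inv(T@p["mount"])
def back(K,W,px,z):
    px=np.atleast_2d(px).astype(float)
    r=np.c_[(px[:,0]-K[0,2])/K[0,0],-(px[:,1]-K[1,2])/K[1,1],-np.ones(len(px))]
    Ci=np.linalg.inv(W);d=r@Ci[:3,:3].T;o=Ci[:3,3]
    return (o+d*((z-o[2])/d[:,2])[:,None])[:,:2]
def proj(K,W,P):
    c=np.atleast_2d(P)@W[:3,:3].T+W[:3,3]
    return np.c_[K[0,0]*c[:,0]/-c[:,2]+K[0,2],K[1,1]*c[:,1]/c[:,2]+K[1,2]]
def mask(im,col):
    h=cv2.cvtColor(im,cv2.COLOR_BGR2HSV);H,S,V=cv2.split(h)
    if col=="white": return ((S<50)&(V>150)).astype(np.uint8)
    c={"blue":(95,130),"green":(45,90),"yellow":(18,38),"red":(170,8)}[col]
    hm=(H>=c[0])&(H<=c[1]) if c[0]<c[1] else (H>=c[0])|(H<=c[1])
    return (hm&(S>110)&(V>60)).astype(np.uint8)
def blobs(im,col,amin=60):
    n,l,st,ce=cv2.connectedComponentsWithStats(mask(im,col))
    return [(l==i,st[i,4],ce[i]) for i in range(1,n) if st[i,4]>=amin]
def fit(K,W,m,z):
    cs,_=cv2.findContours(m.astype(np.uint8),cv2.RETR_EXTERNAL,cv2.CHAIN_APPROX_NONE)
    c=max(cs,key=len)[:,0].astype(float)
    (x,y),r=cv2.minEnclosingCircle(back(K,W,c,z).astype(np.float32))
    return np.array([x,y]),r
E
python3 - <<'E'
from h import *
d=np.load("pics/top0.npz");im=d["im"];D=d["d"]
K,W=w2c("top")
for c in["blue","green","yellow","red","white"]:
    for m,a,ce in blobs(im,c):
        u,v=ce.astype(int)
        if 100<u<460 and 140<v<260:
            b,r=fit(K,W,m,8)
            z={8:0}
            rr=[(z,*np.round(np.r_[fit(K,W,m,z)[0],fit(K,W,m,z)[1],back(K,W,ce,z)[0]],1)) for z in((8,) if a>800 else (24,48,72))]
            print(c,a,ce.round(1),D[v,u],rr)
E
```

```text
blue 1278 [135.9 240.5] 1016.2505 [(8, np.float64(489.9), np.float64(382.1), np.float64(51.8), np.float64(489.4), np.float64(382.1))]
blue 315 [249.6 242. ] 951.8281 [(24, np.float64(481.9), np.float64(89.7), np.float64(35.8), np.float64(478.7), np.float64(88.8)), (48, np.float64(480.9), np.float64(87.5), np.float64(35.0), np.float64(477.8), np.float64(86.6)), (72, np.float64(480.0), np.float64(85.2), np.float64(34.1), np.float64(476.9), np.float64(84.4))]
green 1185 [204.1 183.7] 1037.5176 [(8, np.float64(633.9), np.float64(207.5), np.float64(51.3), np.float64(633.6), np.float64(207.8))]
green 153 [250.2 239.3] 951.36725 [(24, np.float64(485.2), np.float64(90.7), np.float64(24.7), np.float64(485.4), np.float64(87.2)), (48, np.float64(484.1), np.float64(88.4), np.float64(24.1), np.float64(484.4), np.float64(85.1)), (72, np.float64(483.1), np.float64(86.2), np.float64(23.5), np.float64(483.4), np.float64(82.9))]
yellow 272 [284.6 165.8] 1044.0844 [(24, np.float64(671.1), np.float64(-4.7), np.float64(51.4), np.float64(673.4), np.float64(-3.6)), (48, np.float64(665.6), np.float64(-4.6),
[... 1050 characters left out ...]
p.float64(541.1), np.float64(0.3))]
white 164 [191.8 241.9] 1011.47485 [(24, np.float64(479.4), np.float64(235.5), np.float64(27.7), np.float64(482.0), np.float64(234.6)), (48, np.float64(478.5), np.float64(229.8), np.float64(27.0), np.float64(481.0), np.float64(228.9)), (72, np.float64(477.6), np.float64(224.1), np.float64(26.3), np.float64(480.1), np.float64(223.2))]
white 120 [247.5 239.4] 951.65985 [(24, np.float64(485.5), np.float64(94.3), np.float64(15.7), np.float64(485.3), np.float64(94.0)), (48, np.float64(484.4), np.float64(91.9), np.float64(15.4), np.float64(484.3), np.float64(91.7)), (72, np.float64(483.4), np.float64(89.6), np.float64(15.0), np.float64(483.2), np.float64(89.4))]
```

Run:
```python
from h import *
d=np.load("pics/top0.npz");im=d["im"];D=d["d"]
K,W=w2c("top")
h=cv2.cvtColor(im,cv2.COLOR_BGR2HSV)
print(h[168,280],h[233,341],h[233,329],im[233,341])
M=((h[...,0]>=9)&(h[...,0]<=38)&(h[...,1]>100)&(h[...,2]>90)).astype(np.uint8)
n,l,st,ce=cv2.connectedComponentsWithStats(M)
for i in range(1,n):
    if st[i,4]>60 and 100<ce[i][0]<460 and 140<ce[i][1]<260:
        print(st[i,4],ce[i].round(1),[(z,fit(K,W,l==i,z),back(K,W,ce[i],z)) for z in(8,48)])
big=cv2.resize(im[200:280,180:460],None,fx=2.8,fy=2.8,interpolation=cv2.INTER_CUBIC);cv2.imwrite("pics/crop.png",big)
```

```text
[ 30 100 255] [ 30  97 255] [  0 172 255] [158 255 255]
381 [284.9 166.3] [(8, (array([674.93676758,  -4.73295116]), 52.075340270996094), array([[675.63617422,  -4.36775568]])), (48, (array([665.78845215,  -4.6534071 ]), 50.02894973754883), array([[666.46032247,  -4.30252806]]))]
254 [286.4 162.6] [(8, (array([680.57055664,  -7.42955875]), 37.288551330566406), array([[685.60765281,  -8.60206225]])), (48, (array([671.20074463,  -7.24401379]), 35.8232536315918), array([[676.03996103,  -8.37044297]]))]
88 [340.1 232.7] [(8, (array([ 499.8934021 , -143.60142517]), 26.51639747619629), array([[ 498.16417706, -143.1053361 ]])), (48, (array([ 497.62356567, -138.06484985]), 25.47441864013672), array([[ 495.96227943, -137.58826517]]))]
```

Emit:
drive_tool:
  steps:
    - [0,0,-0.01,-7.2,0.0854]
    - [0,0,-0.01,-7.2,0.0854]
    - [0,0,0,-7.2,0.0854]
    - [0,0,0,0,0.0854]

```text
clock: 0.5
position: [229.8, 581.0, 251.1]
ee_rot: [1.0, -0.0, -0.0, 0.0]
contact_force: [0.0, -0.3, -0.5]
gripper_width: 85.6
```

Emit:
drive_tool:
  steps:
    - [0.01,0.02,0,0,0.0854]
    - [0.02,0.04,0,0,0.0854]
    - [0.02,0.04,0,0,0.0854]
    - [0.02,0.04,0,0,0.0854]
    - [0.02,0.04,0,0,0.0854]
    - [0.02,0.04,0,0,0.0854]
    - [0.02,0.04,0,0,0.0854]
    - [0.02,0.04,0,0,0.0854]
    - [0.02,0.04,0,0,0.0854]
    - [0.02,0.04,0,0,0.0854]
    - [0.02,0.04,0,0,0.0854]
    - [0.02,0.04,0,0,0.07]
    - [0.02,0.03,0,0,0.06]
    - [0.003,0.001,0,0,0.052]
    - [0,0,0,0,0.052]

```text
clock: 2.0
position: [483.1, 89.3, 250.6]
ee_rot: [1.0, -0.002, -0.001, 0.0]
contact_force: [0.2, 0.7, 0.2]
gripper_width: 52.1
```

```bash
cat > look.py <<'E'
import sys
from h import *
n=sys.argv[1]
s=arm.read_state();im,D=arm.get_image("wrist");cv2.imwrite(f"pics/w{n}.png",im)
print("pos",s["position"].round(1),"width",s["gripper_width"].round(1),"F",s["contact_force"].round(1))
K,W=w2c("wrist",s)
z0=float(sys.argv[3]) if len(sys.argv)>3 else None
for c in sys.argv[2].split(","):
    for m,a,ce in blobs(im,c,300):
        u,v=ce.astype(int)
        zs=[z0] if z0 is not None else [8,24,48,72]
        print(c,a,ce.round(),"depth",D[v,u].round(),[(z,fit(K,W,m,z)[0].round(1),fit(K,W,m,z)[1].round(1)) for z in zs])
E
python3 look.py 1 white,green,blue
```

```text
Traceback (most recent call last):
  File "look.py", line 5, in <module>
    print("pos",s["position"].round(1),"width",s["gripper_width"].round(1),"F",s["contact_force"].round(1))
                                               ^^^^^^^^^^^^^^^^^^^^^^^^
AttributeError: 'float' object has no attribute 'round'
```

```bash
sed -i 's/s\["gripper_width"\].round(1)/round(s["gripper_width"],1)/' look.py; python3 look.py 1 white,green,blue
```

```text
pos [482.7  90.  250.7] width 51.9 F [-0.2  0.4 -0.5]Traceback (most recent call last):
  File "look.py", line 12, in <module>
    print(c,a,ce.round(),"depth",D[v,u].round(),[(z,fit(K,W,m,z)[0].round(1),fit(K,W,m,z)[1].round(1)) for z in zs])
                                                                             ^^^^^^^^^^^^^^^^^^^^^
AttributeError: 'float' object has no attribute 'round'
```

View pics/w1.png

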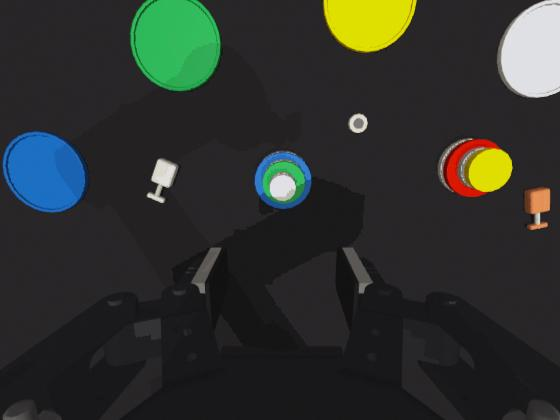

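The wrist view shows the white/green/blue stack straight ahead at (282,185), between the fingers' columns, and the yellow/red stack at (485,168).

```bash
sed -i 's/D\[v,u\].round()/int(D[v,u])/; s/fit(K,W,m,z)\[1\].round(1)/round(float(fit(K,W,m,z)[1]),1)/' look.py; python3 look.py 1 white,green,blue,yellow,red | sed 's/array//g'
python3 - <<'E'
from h import *
s=arm.read_state();K,W=w2c("wrist",s);print(proj(K,W,[[*s["position"][:2],s["position"][2]]]))
E
```

```text
pos [482.6  90.6 250.9] width 51.9 F [-1.   0.4  0.2]
white 4649 [534.  51.] depth 355 [(8, ([ 628.1, -205.7]), 49.9), (24, ([ 624.8, -193.4]), 47.8), (48, ([ 620. , -175.1]), 44.7), (72, ([ 615.1, -156.7]), 41.6)]
white 572 [162. 177.] depth 383 [(8, ([479.8, 238.6]), 27.1), (24, ([482.7, 232.4]), 25.9), (48, ([487. , 223.2]), 24.3), (72, ([491.3, 214. ]), 22.6)]
white 566 [283. 187.] depth 326 [(8, ([472.8,  88.8]), 17.7), (24, ([476. ,  88.8]), 17.0), (48, ([480.7,  88.9]), 15.9), (72, ([485.5,  89. ]), 14.8)]
green 6818 [176.  43.] depth 353 [(8, ([635.3, 207.1]), 50.6), (24, ([631.8, 202.2]), 48.5), (48, ([626.4, 195. ]), 45.3), (72, ([621.1, 187.7]), 42.2)]
green 798 [285. 178.] depth 325 [(8, ([478.3,  86.9]), 26.9), (24, ([481.2,  87. ]), 25.8), (48, ([485.6,  87.2]), 24.1), (72, ([490. ,  87.4]), 22.4)]
blue 5433 [ 45. 171.] depth 390 [(8, ([490.5, 380.1]), 52.2), (24, ([493. , 368.1]), 50.0), (48, ([496.6, 350.1]), 46.8), (72, ([500.3, 332.1]), 43.5)]
blue 1083 [282. 179.] depth 324 [(8, ([480.1,  88.1]), 36.0), (24, ([482.9,  88.2]), 34.5), (48, ([487.2,  88.3]), 32.3), (72, ([491.5,  88.4]), 30.0)]
yellow 3914 [368.  22.] depth 347 [(8, ([675.3,  -5.7]), 50.7), (24, ([670.1,  -1.7]), 48.6), (48, ([662.3,   4.2]), 45.5), (72, ([654.4,  10.2]), 42.3)]
yellow 1682 [488. 170.] depth 347 [(8, ([ 492.6, -164.4]), 29.7), (24, ([ 495. , -153.9]), 28.5), (48, ([ 498.5, -138.1]), 26.6), (72, ([ 502. , -122.3]), 24.8)]
red 1167 [463. 166.] depth 361 [(8, ([ 495.2, -146.2]), 37.5), (24, ([ 497.5, -136.4]), 36.0), (48, ([ 500.8, -121.7]), 33.6), (72, ([ 504.2, -107.1]), 31.3)]
[[280.15094439 262.50746619]]
```

Emit:
drive_tool:
  steps:
    - [0.001,0.001,0.03,0,0.052]
    - [0.001,0,0.04,0,0.052]
    - [0,0,0.04,0,0.052]
    - [0,0,0.03,0,0.052]
    - [0,0,0.02,0,0.052]
    - [0,0,0.01,0,0.052]
    - [0,0,0,0,0.052]

```text
clock: 2.85
position: [484.2, 89.7, 80.4]
ee_rot: [1.0, 0.001, -0.001, 0.001]
contact_force: [-0.3, 0.2, -0.3]
gripper_width: 51.9
```

```bash
python3 look.py 2 white | head -1; python3 -c "
from h import *
im,d=arm.get_image('side');cv2.imwrite('pics/s2.png',cv2.resize(im[180:340,200:400],None,fx=3.5,fy=3.5))"
```

```text
pos [484.2  89.7  80.4] width 51.9 F [-0.3  0.2 -0.3]
```

View pics/s2.png

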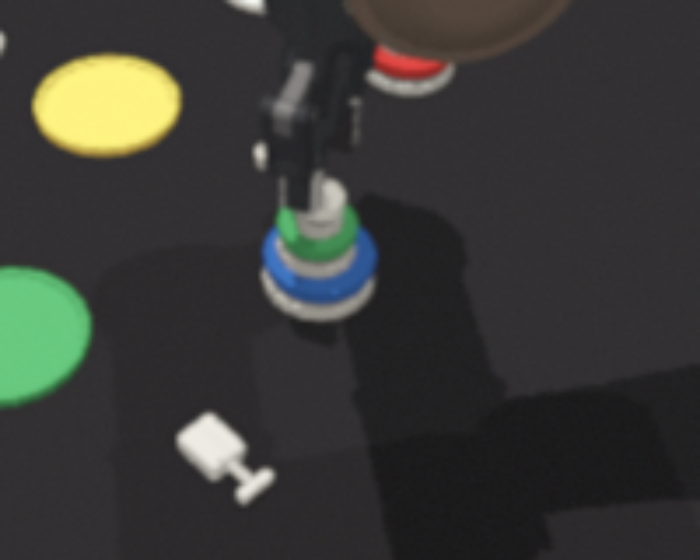

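View pics/w2.png

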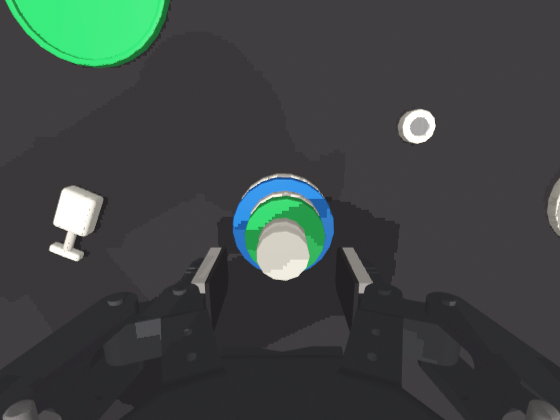

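White sits centred between the pads at (283,255), clear on both sides, so I'll lower and close.

Emit:
drive_tool:
  steps:
    - [0,0,0.015,0,0.052]
    - [0,0,0.01,0,0.05]
    - [0,0,0.004,0,0.045]
    - [0,0,0,0,0.04]
    - [0,0,0,0,0.036]
    - [0,0,0,0,0.032]
    - [0,0,0,0,0.028]
    - [0,0,0,0,0.02]
    - [0,0,0,0,0.015]
    - [0,0,0,0,0.015]
    - [0,0,0,0,0.015]

```text
clock: 4.05
position: [485.4, 89.2, 53.1]
ee_rot: [1.0, 0.0, 0.0, -0.0]
contact_force: [-1.5, 0.1, 6.2]
gripper_width: 25.6
```

```bash
python3 look.py 3 white | head -1
```

```text
pos [485.4  89.2  53.1] width 25.6 F [-1.5  0.1  6.2]
```

View pics/w3.png

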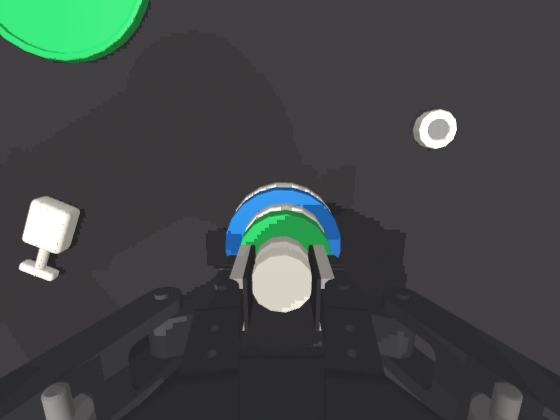

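White is held at 25.6 mm, with a 6 N upward push left over from the swing of the pads. I'll lift gently.

Emit:
drive_tool:
  steps:
    - [0,0,-0.003,0,0.015]
    - [0,0,-0.007,0,0.015]
    - [0,0,-0.015,0,0.015]
    - [0,0,-0.025,0,0.015]
    - [0,0,-0.02,0,0.015]
    - [0,0,0,0,0.015]

```text
clock: 4.7
position: [486.9, 90.1, 125.2]
ee_rot: [1.0, 0.0, 0.003, -0.001]
contact_force: [-0.4, -0.0, -1.9]
gripper_width: 25.9
```

```bash
python3 look.py 4 white,green,blue;  python3 -c "
from h import *
im,d=arm.get_image('side');cv2.imwrite('pics/s4.png',cv2.resize(im[180:340,200:400],None,fx=3.5,fy=3.5))"
```

```text
pos [486.9  90.1 125.2] width 25.9 F [-0.4 -0.  -1.9]
white 631 [395. 130.] depth 249 [(8, array([548.8,  -0.8]), 11.7), (24, array([549. ,   4.7]), 11.0), (48, array([549.4,  12.9]), 9.9), (72, array([549.7,  21.2]), 8.9)]
white 490 [526. 182.] depth 252 [(8, array([ 498.8, -131. ]), 32.8), (24, array([ 502.1, -117.6]), 30.8), (48, array([507.1, -97.3]), 27.8), (72, array([512. , -77.1]), 24.8)]
white 1387 [109. 207.] depth 263 [(8, array([480.7, 238.9]), 29.0), (24, array([485.1, 229.7]), 27.3), (48, array([491.7, 216. ]), 24.6), (72, array([498.3, 202.3]), 21.9)]
white 3435 [282. 277.] depth 135 [(8, array([419. ,  89.5]), 35.2), (24, array([427.2,  89.5]), 33.0), (48, array([439.5,  89.5]), 29.8), (72, array([451.7,  89.4]), 26.6)]
green 9191 [126.  35.] depth 238 [(8, array([633.9, 206.6]), 50.9), (24, array([629. , 199.5]), 47.8), (48, array([621.5, 188.7]), 43.1), (72, array([614.1, 177.9]), 38.4)]
green 2839 [285. 215.] depth 229 [(8, array([474.1,  86.7]), 28.7), (24, array([478.9,  86.9]), 26.9), (48, array([486.1,  87.1]), 24.3), (72, array([493.3,  87.3]), 21.7)]
blue 1787 [282. 202.] depth 225 [(8, array([478.3,  87.7]), 36.7), (24, array([482.8,  87.8]), 34.4), (48, array([489.7,  87.9]), 31.1), (72, array([496.5,  88.1]), 27.7)]
```

View pics/s4.png

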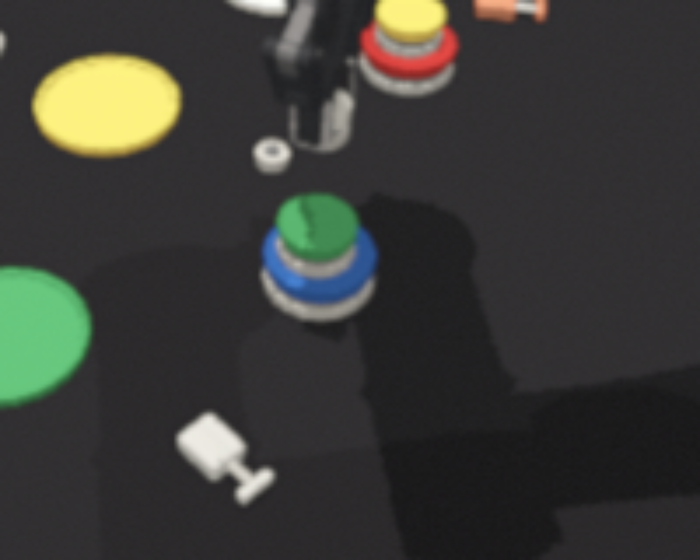

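View pics/w4.png

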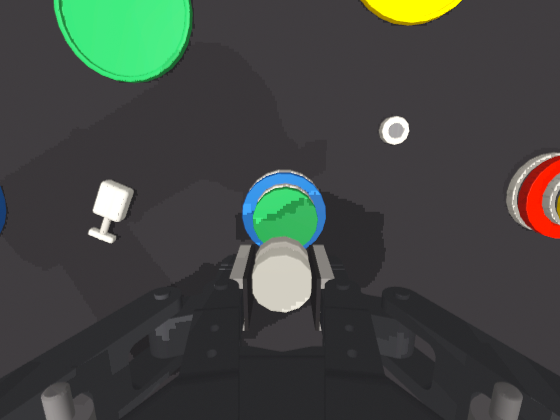

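Emit:
drive_tool:
  steps:
    - [0.01,0.02,0,0,0.015]
    - [0.015,0.03,0,0,0.015]
    - [0.015,0.035,0,0,0.015]
    - [0.02,0.04,0,0,0.015]
    - [0.02,0.04,0,0,0.015]
    - [0.02,0.04,0,0,0.015]
    - [0.015,0.035,0,0,0.015]
    - [0.015,0.03,0,0,0.015]
    - [0.012,0.02,0,0,0.015]
    - [0,0.005,0,0,0.015]
    - [0,0,0.02,0,0.015]
    - [0,0,0.03,0,0.015]
    - [0,0,0.03,0,0.015]
    - [0,0,0.015,0,0.015]
    - [0,0,0,0,0.015]
    - [0,0,0,0,0.015]

```text
clock: 6.4
position: [627.5, -205.6, 27.7]
ee_rot: [1.0, 0.001, 0.0, 0.0]
contact_force: [0.4, -0.1, -0.1]
gripper_width: 25.7
```

```bash
cat > dish.py <<'E'
import sys
from h import *
# show wrist view with expected dish rim circle overlay
n=sys.argv[1];x,y=float(sys.argv[2]),float(sys.argv[3])
s=arm.read_state();im,D=arm.get_image("wrist");K,W=w2c("wrist",s)
print("pos",s["position"].round(1),"width",round(s["gripper_width"],1),"F",s["contact_force"].round(1))
t=np.linspace(0,2*np.pi,60)
for r,z,c in((50,8,(255,0,255)),):
    p=proj(K,W,np.c_[x+r*np.cos(t),y+r*np.sin(t),0*t+z]);cv2.polylines(im,[p.round().astype(int)],True,c,1)
cv2.imwrite(f"pics/w{n}.png",im)
E
python3 dish.py 5 627.5 -205
```

```text
pos [ 627.5 -205.6   27.7] width 25.7 F [ 0.4 -0.1 -0.1]
```

View pics/w5.png

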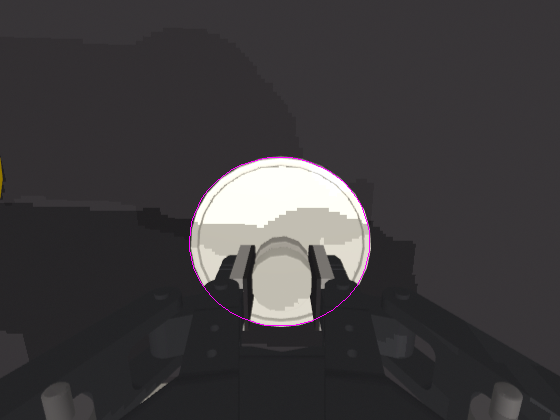

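The predicted rim circle lies on the dish and the fitting is centred over it. I'll lower to near contact, then creep.

Emit:
drive_tool:
  steps:
    - [0,0,0.007,0,0.015]
    - [0,0,0.005,0,0.015]
    - [0,0,0.002,0,0.015]
    - [0,0,0.001,0,0.015]
    - [0,0,0.001,0,0.015]
    - [0,0,0,0,0.015]

```text
clock: 7.05
position: [627.1, -205.8, 11.3]
ee_rot: [1.0, 0.0, -0.0, 0.0]
contact_force: [0.3, 0.3, -1.3]
gripper_width: 25.3
```

Emit:
drive_tool:
  steps:
    - [0,0,0.001,0,0.015]
    - [0,0,0,0,0.015]
    - [0,0,0,0,0.015]

```text
clock: 7.35
position: [627.1, -205.8, 10.4]
ee_rot: [1.0, 0.0, 0.0, 0.0]
contact_force: [0.4, 0.6, -0.4]
gripper_width: 25.6
```

Emit:
drive_tool:
  steps:
    - [0,0,0.001,0,0.015]
    - [0,0,0,0,0.015]

```text
clock: 7.55
position: [627.2, -205.8, 10.1]
ee_rot: [1.0, 0.0, 0.0, 0.0]
contact_force: [-1.6, 0.4, 4.1]
gripper_width: 25.7
```

Emit:
drive_tool:
  steps:
    - [0,0,0.001,0,0.015]
    - [0,0,0,0,0.015]

```text
clock: 7.75
position: [627.3, -205.8, 10.1]
ee_rot: [1.0, 0.0, 0.0, 0.0]
contact_force: [-3.0, 2.0, 8.4]
gripper_width: 25.5
```

Contact. I'll open and rise.

Emit:
drive_tool:
  steps:
    - [0,0,0,0,0.029]
    - [0,0,0,0,0.033]
    - [0,0,0,0,0.038]
    - [0,0,0,0,0.045]
    - [0,0,-0.01,0,0.05]
    - [0,0,-0.02,0,0.055]
    - [0,0,-0.04,0,0.06]
    - [0,0,-0.04,0,0.066]
    - [0,0,0,0,0.066]

```text
clock: 8.65
position: [631.4, -206.8, 126.4]
ee_rot: [1.0, 0.001, 0.007, 0.002]
contact_force: [0.2, -0.0, 0.5]
gripper_width: 66.1
```

```bash
python3 dish.py 6 627.5 -205
```

```text
pos [ 631.4 -206.8  126.4] width 66.1 F [ 0.2 -0.   0.5]
```

View pics/w6.png

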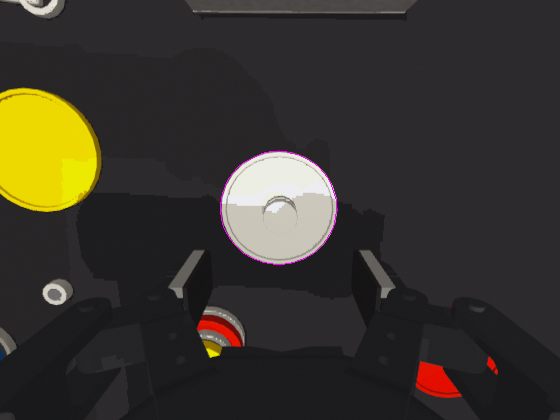

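White stands upright in the dish: its cap is at (280,215) and the rim matches the overlay. Next is yellow.

Emit:
drive_tool:
  steps:
    - [-0.01,-0.005,0,0,0.066]
    - [-0.025,-0.012,0,0,0.066]
    - [-0.03,-0.015,0,0,0.066]
    - [-0.03,-0.016,0,0,0.066]
    - [-0.025,-0.015,0,0,0.066]
    - [-0.01,-0.005,0,0,0.066]
    - [0,0,0,0,0.066]

```text
clock: 9.4
position: [496.0, -137.4, 118.3]
ee_rot: [1.0, 0.001, -0.0, -0.0]
contact_force: [-0.6, 0.1, 0.1]
gripper_width: 65.7
```

```bash
python3 look.py 7 yellow,red | sed 's/array//g'
```

```text
pos [ 496.  -137.4  118.3] width 65.7 F [-0.6  0.1  0.1]
yellow 2858 [99. 13.] depth 227 [(8, ([646.5,  -7.2]), 41.8), (24, ([641.2, -15.4]), 39.1), (48, ([633.3, -27.7]), 35.2), (72, ([625.4, -40.1]), 31.3)]
yellow 3502 [284. 215.] depth 221 [(8, ([ 487.1, -140.2]), 29.2), (24, ([ 491.9, -140.1]), 27.3), (48, ([ 499. , -139.8]), 24.6), (72, ([ 506.1, -139.6]), 21.8)]
red 5196 [534. 225.] depth 269 [(8, ([ 480.9, -372.2]), 51.1), (24, ([ 486.1, -357.5]), 47.9), (48, ([ 493.8, -335.3]), 43.1), (72, ([ 501.5, -313.2]), 38.2)]
red 2079 [278. 197.] depth 218 [(8, ([ 492.9, -138.6]), 36.8), (24, ([ 497.3, -138.5]), 34.5), (48, ([ 503.9, -138.4]), 31.0), (72, ([ 510.5, -138.4]), 27.6)]
```

View pics/w7.png

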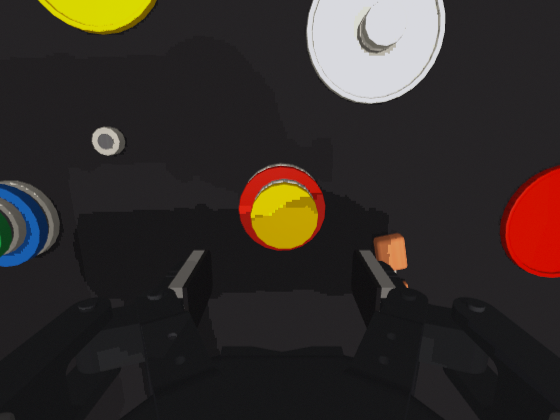

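Yellow's cap is at (284,215) and red is directly under it. I'll lower over yellow and grip.

Emit:
drive_tool:
  steps:
    - [0.002,0.001,0.02,0,0.066]
    - [0,0,0.03,0,0.066]
    - [0,0,0.02,0,0.066]
    - [0,0,0.012,0,0.066]
    - [0,0,0.007,0,0.063]
    - [0,0,0.002,0,0.058]
    - [0,0,0,0,0.054]
    - [0,0,0,0,0.05]
    - [0,0,0,0,0.045]
    - [0,0,0,0,0.038]
    - [0,0,0,0,0.035]
    - [0,0,0,0,0.035]

```text
clock: 10.65
position: [499.9, -138.9, 28.7]
ee_rot: [1.0, 0.0, 0.001, 0.0]
contact_force: [-1.6, -1.0, 6.3]
gripper_width: 45.9
```

Emit:
drive_tool:
  steps:
    - [0,0,-0.003,0,0.035]
    - [0,0,-0.007,0,0.035]
    - [0,0,-0.01,0,0.035]
    - [0,0,0,0,0.035]

```text
clock: 11.05
position: [500.2, -138.8, 48.9]
ee_rot: [1.0, 0.0, 0.002, 0.0]
contact_force: [0.2, -0.0, -0.3]
gripper_width: 45.6
```

```bash
python3 look.py 8 yellow|head -1;  python3 -c "
from h import *
im,d=arm.get_image('side');cv2.imwrite('pics/s8.png',cv2.resize(im[120:260,220:420],None,fx=3.5,fy=3.5))"
```

```text
pos [ 500.2 -138.8   48.9] width 45.6 F [ 0.2 -0.  -0.3]
```

View pics/s8.png

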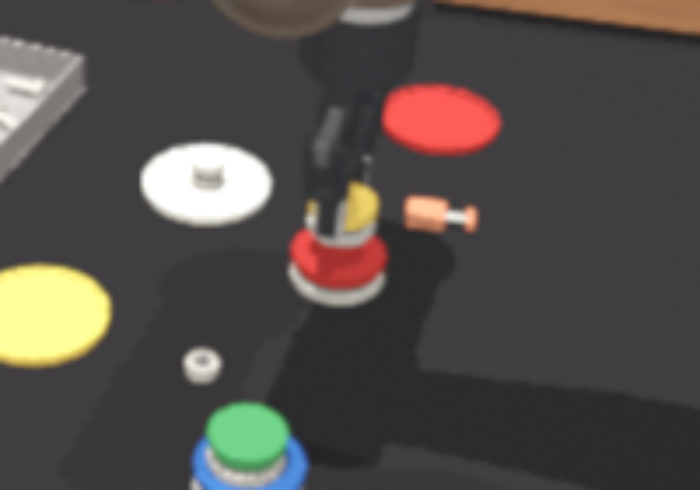

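View pics/w8.png

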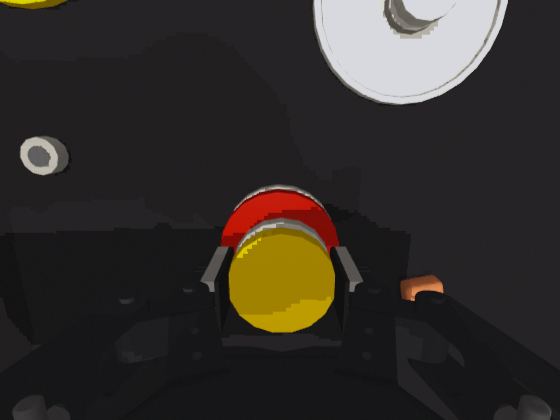

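Yellow is gripped and red has stayed put. I'll rise further and carry it to the yellow dish at (675,-5).

Emit:
drive_tool:
  steps:
    - [0,0,-0.02,0,0.035]
    - [0,0,-0.03,0,0.035]
    - [0,0,-0.02,0,0.035]
    - [0,0,0,0,0.035]

```text
clock: 11.55
position: [501.0, -138.9, 119.9]
ee_rot: [1.0, 0.0, 0.003, 0.0]
contact_force: [0.9, 0.1, -2.9]
gripper_width: 46.2
```

```bash
python3 look.py 9 red,yellow| sed 's/array//g'
```

```text
pos [ 501.  -138.9  119.9] width 46.2 F [ 0.9  0.1 -2.9]
red 5595 [532. 230.] depth 273 [(8, ([ 480.8, -372.5]), 51.3), (24, ([ 486.2, -357.9]), 48.1), (48, ([ 494.3, -336.1]), 43.3), (72, ([ 502.3, -314.2]), 38.5)]
red 3639 [279. 202.] depth 245 [(8, ([ 493. , -138.2]), 36.5), (24, ([ 497.6, -138.2]), 34.2), (48, ([ 504.5, -138.3]), 30.8), (72, ([ 511.4, -138.4]), 27.4)]
yellow 4029 [99. 17.] depth 229 [(8, ([653.2,  -6.7]), 45.8), (24, ([647.8, -15. ]), 42.9), (48, ([639.7, -27.4]), 38.6), (72, ([631.6, -39.8]), 34.3)]
yellow 9028 [281. 280.] depth 136 [(8, ([ 430.8, -139.8]), 52.1), (24, ([ 439.3, -139.8]), 48.9), (48, ([ 452. , -139.7]), 44.0), (72, ([ 464.7, -139.7]), 39.1)]
```

View pics/w9.png

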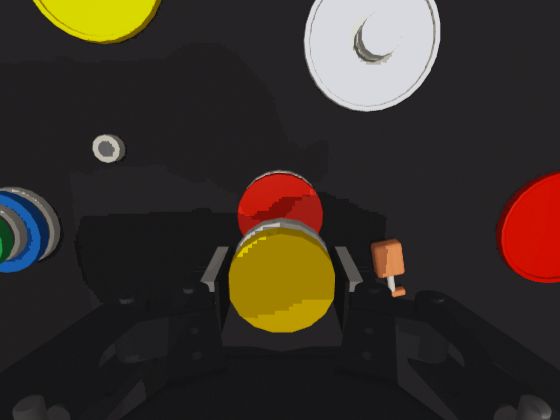

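Emit:
drive_tool:
  steps:
    - [0.01,-0.008,0,0,0.035]
    - [0.02,-0.015,0,0,0.035]
    - [0.025,-0.02,0,0,0.035]
    - [0.03,-0.022,0,0,0.035]
    - [0.03,-0.022,0,0,0.035]
    - [0.025,-0.02,0,0,0.035]
    - [0.02,-0.015,0,0,0.035]
    - [0.012,-0.01,0,0,0.035]
    - [0.005,-0.002,0,0,0.035]
    - [0,0,0.02,0,0.035]
    - [0,0,0.03,0,0.035]
    - [0,0,0.03,0,0.035]
    - [0,0,0.01,0,0.035]
    - [0,0,0,0,0.035]
    - [0,0,0,0,0.035]

```text
clock: 13.1
position: [676.8, -4.9, 28.1]
ee_rot: [1.0, 0.0, 0.001, 0.0]
contact_force: [0.8, -0.1, -1.7]
gripper_width: 45.3
```

```bash
python3 dish.py 10 675 -5
```

```text
pos [676.8  -4.9  28.1] width 45.3 F [ 0.8 -0.1 -1.7]
```

View pics/w10.png

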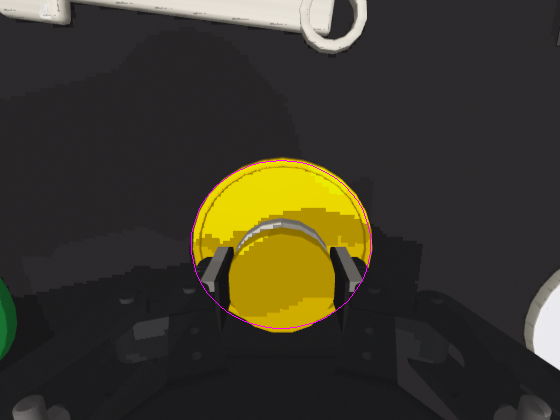

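The overlay fits within about 2 mm and yellow is centred. Lowering.

Emit:
drive_tool:
  steps:
    - [0,0,0.007,0,0.035]
    - [0,0,0.005,0,0.035]
    - [0,0,0.002,0,0.035]
    - [0,0,0.001,0,0.035]
    - [0,0,0.001,0,0.035]
    - [0,0,0.001,0,0.035]
    - [0,0,0,0,0.035]

```text
clock: 13.85
position: [676.0, -4.8, 10.2]
ee_rot: [1.0, 0.0, -0.0, 0.0]
contact_force: [-0.4, -0.3, -2.4]
gripper_width: 45.6
```

Emit:
drive_tool:
  steps:
    - [0,0,0.001,0,0.035]
    - [0,0,0,0,0.035]

```text
clock: 14.05
position: [676.2, -4.7, 9.8]
ee_rot: [1.0, 0.0, 0.0, 0.0]
contact_force: [-0.5, 0.2, 0.5]
gripper_width: 45.5
```

Emit:
drive_tool:
  steps:
    - [0,0,0.001,0,0.035]
    - [0,0,0,0,0.035]

```text
clock: 14.25
position: [676.2, -4.7, 9.7]
ee_rot: [1.0, 0.0, 0.0, 0.0]
contact_force: [-2.6, 0.9, 6.0]
gripper_width: 45.7
```

Emit:
drive_tool:
  steps:
    - [0,0,0,0,0.049]
    - [0,0,0,0,0.053]
    - [0,0,0,0,0.058]
    - [0,0,0,0,0.064]
    - [0,0,-0.01,0,0.066]
    - [0,0,-0.02,0,0.066]
    - [0,0,-0.04,0,0.066]
    - [0,0,-0.04,0,0.066]
    - [0,0,0,0,0.066]
    - [0,0,0,0,0.066]

```text
clock: 15.25
position: [676.7, -4.5, 120.5]
ee_rot: [1.0, 0.0, 0.002, -0.001]
contact_force: [-1.1, -0.1, -1.0]
gripper_width: 66.2
```

```bash
python3 dish.py 11 675 -5
```

```text
pos [676.7  -4.5 120.5] width 66.2 F [-1.1 -0.1 -1. ]
```

View pics/w11.png

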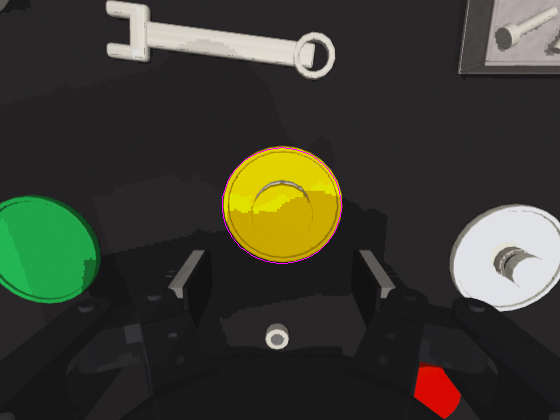

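Yellow stands upright in the middle of its dish: cap at (282,212), rim at (282,205). Next is green: move to (486,87).

Emit:
drive_tool:
  steps:
    - [-0.01,-0.005,0,0,0.066]
    - [-0.025,-0.012,0,0,0.066]
    - [-0.03,-0.015,0,0,0.066]
    - [-0.035,-0.017,0,0,0.066]
    - [-0.035,-0.017,0,0,0.066]
    - [-0.03,-0.015,0,0,0.066]
    - [-0.02,-0.01,0,0,0.066]
    - [-0.005,-0.001,0,0,0.066]
    - [0,0,0,0,0.066]

```text
clock: 16.2
position: [485.0, 87.2, 117.9]
ee_rot: [1.0, 0.001, -0.001, 0.0]
contact_force: [0.1, -0.1, -0.7]
gripper_width: 65.9
```

```bash
python3 look.py 12 green,blue | sed 's/array//g'
```

```text
pos [485.   87.2 117.9] width 65.9 F [ 0.1 -0.1 -0.7]
green 8685 [116.  32.] depth 229 [(8, ([633.6, 206.6]), 50.9), (24, ([628.5, 199.1]), 47.7), (48, ([620.7, 187.8]), 42.9), (72, ([613. , 176.5]), 38.1)]
green 3462 [280. 218.] depth 221 [(8, ([473.5,  86.9]), 29.2), (24, ([478.5,  86.9]), 27.3), (48, ([485.9,  86.9]), 24.6), (72, ([493.3,  86.9]), 21.8)]
blue 2061 [278. 205.] depth 217 [(8, ([478.1,  87.9]), 36.8), (24, ([482.7,  87.8]), 34.5), (48, ([489.7,  87.7]), 31.0), (72, ([496.7,  87.7]), 27.5)]
```

Green is at (486,87), right under the tool.

Emit:
drive_tool:
  steps:
    - [0,0,0.02,0,0.066]
    - [0,0,0.03,0,0.066]
    - [0,0,0.02,0,0.066]
    - [0,0,0.012,0,0.066]
    - [0,0,0.006,0,0.063]
    - [0,0,0.002,0,0.058]
    - [0,0,0,0,0.054]
    - [0,0,0,0,0.05]
    - [0,0,0,0,0.045]
    - [0,0,0,0,0.038]
    - [0,0,0,0,0.035]
    - [0,0,0,0,0.035]

```text
clock: 17.45
position: [486.7, 87.5, 29.5]
ee_rot: [1.0, 0.0, 0.001, -0.0]
contact_force: [-1.1, 0.0, 5.9]
gripper_width: 45.5
```

Emit:
drive_tool:
  steps:
    - [0,0,-0.003,0,0.035]
    - [0,0,-0.007,0,0.035]
    - [0,0,-0.015,0,0.035]
    - [0,0,-0.025,0,0.035]
    - [0,0,-0.025,0,0.035]
    - [0,0,-0.015,0,0.035]
    - [0,0,0,0,0.035]

```text
clock: 18.15
position: [487.3, 87.9, 120.7]
ee_rot: [1.0, 0.0, 0.002, -0.001]
contact_force: [0.5, -0.0, -2.1]
gripper_width: 45.6
```

```bash
python3 look.py 13 green,blue | sed 's/array//g'
```

```text
pos [487.3  87.9 120.7] width 45.6 F [ 0.5 -0.  -2.1]
green 9292 [120.  35.] depth 233 [(8, ([633.3, 206.7]), 51.0), (24, ([628.3, 199.2]), 47.8), (48, ([620.9, 188.1]), 43.0), (72, ([613.4, 176.9]), 38.3)]
green 8852 [281. 280.] depth 136 [(8, ([417.1,  87.3]), 51.8), (24, ([425.6,  87.3]), 48.5), (48, ([438.3,  87.3]), 43.7), (72, ([451. ,  87.3]), 38.9)]
blue 3489 [281. 202.] depth 247 [(8, ([478.5,  88. ]), 36.6), (24, ([483.2,  87.9]), 34.3), (48, ([490.1,  87.8]), 30.9), (72, ([497.1,  87.8]), 27.5)]
```

View pics/w13.png

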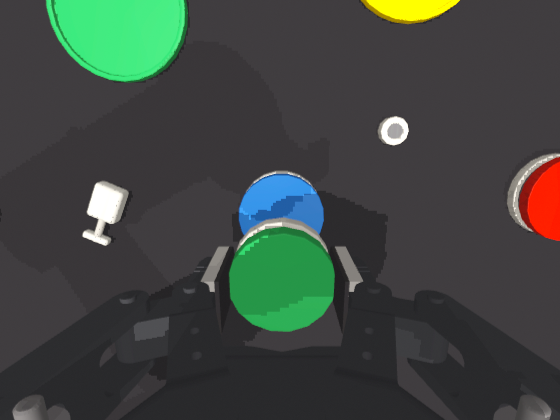

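Green is lifted cleanly and blue stays. Carrying it to the green dish (634,207).

Emit:
drive_tool:
  steps:
    - [0.01,-0.008,0,0,0.035]
    - [0.02,-0.016,0,0,0.035]
    - [0.025,-0.02,0,0,0.035]
    - [0.025,-0.02,0,0,0.035]
    - [0.025,-0.02,0,0,0.035]
    - [0.02,-0.016,0,0,0.035]
    - [0.013,-0.012,0,0,0.035]
    - [0.008,-0.006,0,0,0.035]
    - [0.002,-0.0015,0,0,0.035]
    - [0,0,0.02,0,0.035]
    - [0,0,0.03,0,0.035]
    - [0,0,0.03,0,0.035]
    - [0,0,0.01,0,0.035]
    - [0,0,0,0,0.035]
    - [0,0,0,0,0.035]

```text
clock: 19.7
position: [634.8, 206.9, 29.5]
ee_rot: [1.0, 0.0, 0.001, -0.0]
contact_force: [1.0, 0.1, -1.6]
gripper_width: 45.5
```

```bash
python3 dish.py 14 634 207
```

```text
pos [634.8 206.9  29.5] width 45.5 F [ 1.   0.1 -1.6]
```

View pics/w14.png

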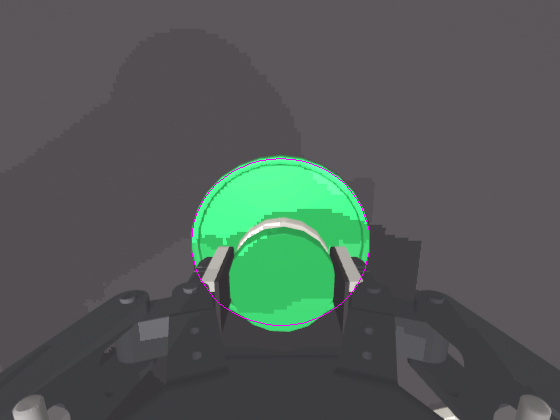

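Green is centred in its dish outline.

Emit:
drive_tool:
  steps:
    - [0,0,0.007,0,0.035]
    - [0,0,0.005,0,0.035]
    - [0,0,0.002,0,0.035]
    - [0,0,0.002,0,0.035]
    - [0,0,0.001,0,0.035]
    - [0,0,0.001,0,0.035]
    - [0,0,0,0,0.035]

```text
clock: 20.45
position: [634.1, 206.8, 10.6]
ee_rot: [1.0, 0.0, 0.0, 0.0]
contact_force: [-1.5, -0.3, 0.0]
gripper_width: 45.7
```

Emit:
drive_tool:
  steps:
    - [0,0,0.001,0,0.035]
    - [0,0,0,0,0.035]

```text
clock: 20.65
position: [634.1, 206.7, 10.6]
ee_rot: [1.0, 0.0, 0.0, 0.0]
contact_force: [-3.5, -0.9, 3.8]
gripper_width: 45.5
```

Emit:
drive_tool:
  steps:
    - [0,0,0.001,0,0.035]
    - [0,0,0,0,0.035]

```text
clock: 20.85
position: [634.1, 206.8, 10.5]
ee_rot: [1.0, 0.0, 0.0, 0.0]
contact_force: [-3.9, -0.2, 8.7]
gripper_width: 45.5
```

Emit:
drive_tool:
  steps:
    - [0,0,0,0,0.049]
    - [0,0,0,0,0.053]
    - [0,0,0,0,0.058]
    - [0,0,0,0,0.064]
    - [0,0,-0.01,0,0.066]
    - [0,0,-0.02,0,0.075]
    - [0,0,-0.04,0,0.0854]
    - [0,0,-0.04,0,0.0854]
    - [0,0,0,0,0.0854]
    - [0,0,0,0,0.0854]

```text
clock: 21.85
position: [634.6, 207.1, 120.4]
ee_rot: [1.0, 0.0, 0.002, -0.001]
contact_force: [-0.4, -1.0, -0.2]
gripper_width: 85.5
```

```bash
python3 dish.py 15 634 207
```

```text
pos [634.6 207.1 120.4] width 85.5 F [-0.4 -1.  -0.2]
```

View pics/w15.png

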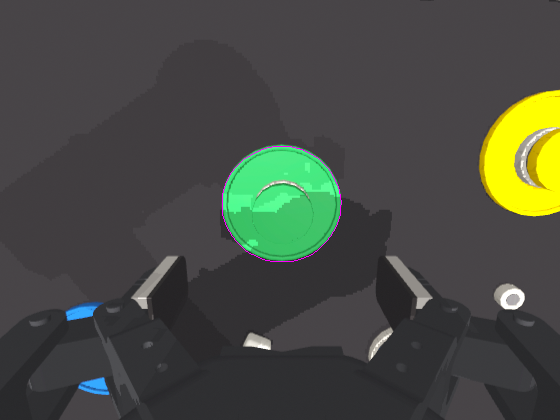

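Green is centred and upright: cap at (282,211), rim at (282,204). Next is blue.

Emit:
drive_tool:
  steps:
    - [-0.01,0.008,0,0,0.0854]
    - [-0.02,0.016,0,0,0.0854]
    - [-0.025,0.02,0,0,0.0854]
    - [-0.028,0.02,0,0,0.0854]
    - [-0.025,0.02,0,0,0.0854]
    - [-0.02,0.016,0,0,0.0854]
    - [-0.013,0.012,0,0,0.0854]
    - [-0.008,0.006,0,0,0.0854]
    - [-0.002,0.001,0,0,0.0854]
    - [0,0,0.02,0,0.0854]
    - [0,0,0.02,0,0.0854]
    - [0,0,0.01,0,0.0854]
    - [0,0,0,0,0.0854]
    - [0,0,0,0,0.0854]

```text
clock: 23.3
position: [483.7, 88.1, 68.4]
ee_rot: [1.0, 0.0, 0.0, 0.0]
contact_force: [-0.0, -1.0, 1.5]
gripper_width: 85.7
```

```bash
python3 look.py 16 blue 24| sed 's/array//g'
```

```text
pos [483.7  88.1  68.4] width 85.7 F [-0.  -1.   1.5]
blue 8731 [281. 232.] depth 197 [(24.0, ([482.9,  88. ]), 34.6)]
```

View pics/w16.png

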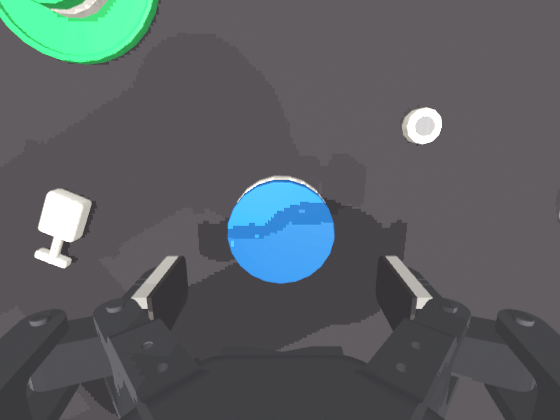

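Blue is centred under the open jaws.

Emit:
drive_tool:
  steps:
    - [0,0,0.02,0,0.0854]
    - [0,0,0.02,0,0.0854]
    - [0,0,0.012,0,0.0854]
    - [0,0,0.008,0,0.0854]
    - [0,0,0.004,0,0.0854]
    - [0,0,0.0015,0,0.08]
    - [0,0,0,0,0.076]
    - [0,0,0,0,0.072]
    - [0,0,0,0,0.068]
    - [0,0,0,0,0.062]
    - [0,0,0,0,0.055]
    - [0,0,0,0,0.055]
    - [0,0,0,0,0.055]

```text
clock: 24.65
position: [483.7, 88.3, 4.2]
ee_rot: [1.0, 0.0, 0.001, -0.001]
contact_force: [-2.5, 1.6, 8.2]
gripper_width: 65.5
```

Emit:
drive_tool:
  steps:
    - [0,0,-0.003,0,0.055]
    - [0,0,-0.007,0,0.055]
    - [0,0,-0.015,0,0.055]
    - [0,0,-0.025,0,0.055]
    - [0,0,-0.025,0,0.055]
    - [0,0,0,0,0.055]
    - [0,0,0,0,0.055]

```text
clock: 25.35
position: [482.5, 87.5, 77.7]
ee_rot: [1.0, -0.0, -0.0, -0.0]
contact_force: [-0.2, -0.3, -4.0]
gripper_width: 65.3
```

```bash
python3 look.py 17 blue 24| sed 's/array//g';  python3 -c "
from h import *
im,d=arm.get_image('side');cv2.imwrite('pics/s17.png',cv2.resize(im[180:340,200:400],None,fx=3.5,fy=3.5))"
```

```text
pos [482.5  87.5  77.7] width 65.3 F [-0.2 -0.3 -4. ]
blue 17779 [281. 278.] depth 135 [(24.0, ([442.4,  87.1]), 55.9)]
```

View pics/w17.png

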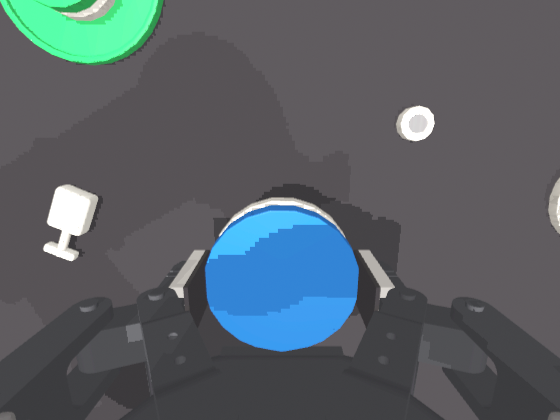

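View pics/s17.png

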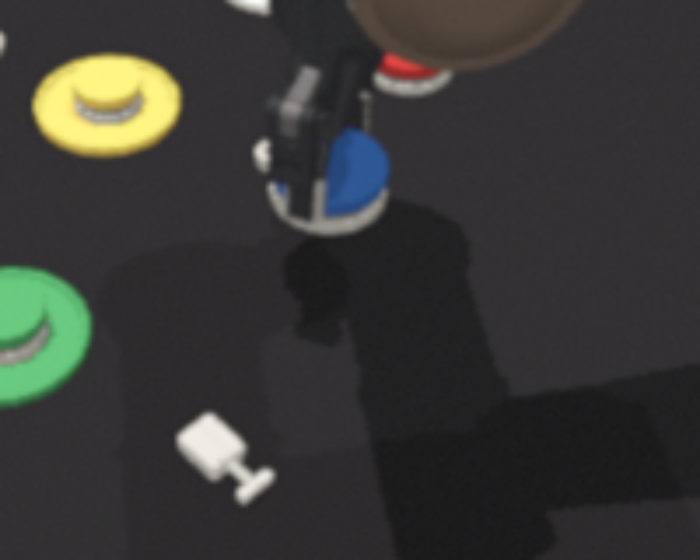

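Blue is held level. Carrying it to the blue dish (490,381).

Emit:
drive_tool:
  steps:
    - [0,-0.01,0,0,0.055]
    - [0.001,-0.025,0,0,0.055]
    - [0.001,-0.035,0,0,0.055]
    - [0.001,-0.04,0,0,0.055]
    - [0.001,-0.045,0,0,0.055]
    - [0.001,-0.045,0,0,0.055]
    - [0.001,-0.04,0,0,0.055]
    - [0.001,-0.03,0,0,0.055]
    - [0,-0.015,0,0,0.055]
    - [0,-0.008,0,0,0.055]
    - [0,0,0.015,0,0.055]
    - [0,0,0.025,0,0.055]
    - [0,0,0.01,0,0.055]
    - [0,0,0,0,0.055]
    - [0,0,0,0,0.055]

```text
clock: 26.95
position: [490.4, 380.5, 28.2]
ee_rot: [1.0, -0.0, 0.0, 0.0]
contact_force: [1.0, 0.1, -3.6]
gripper_width: 65.9
```

```bash
python3 dish.py 18 490 381
```

```text
pos [490.4 380.5  28.2] width 65.9 F [ 1.   0.1 -3.6]
```

View pics/w18.png

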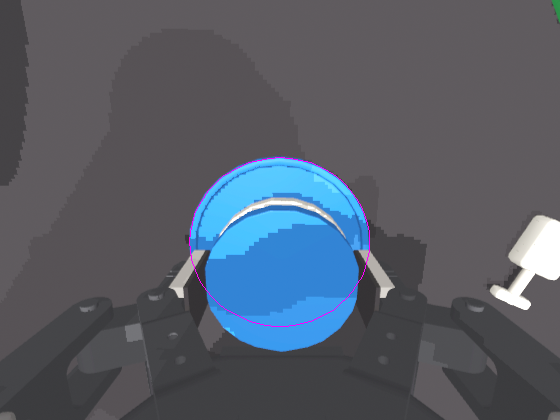

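Blue is centred over its dish within about 1–2 mm. Lowering.

Emit:
drive_tool:
  steps:
    - [0,0,0.007,0,0.055]
    - [0,0,0.005,0,0.055]
    - [0,0,0.002,0,0.055]
    - [0,0,0.002,0,0.055]
    - [0,0,0.001,0,0.055]
    - [0,0,0.001,0,0.055]
    - [0,0,0,0,0.055]

```text
clock: 27.7
position: [490.0, 380.7, 9.7]
ee_rot: [1.0, 0.0, -0.0, 0.0]
contact_force: [0.2, -0.5, -5.3]
gripper_width: 65.7
```

Emit:
drive_tool:
  steps:
    - [0,0,0.001,0,0.055]
    - [0,0,0,0,0.055]

```text
clock: 27.9
position: [490.1, 380.9, 9.5]
ee_rot: [1.0, 0.0, 0.0, -0.0]
contact_force: [-0.2, -0.7, 0.1]
gripper_width: 65.4
```

Emit:
drive_tool:
  steps:
    - [0,0,0.001,0,0.055]
    - [0,0,0,0,0.055]

```text
clock: 28.1
position: [490.1, 380.8, 9.4]
ee_rot: [1.0, 0.0, 0.0, -0.0]
contact_force: [-3.1, -1.6, 6.0]
gripper_width: 65.5
```

Emit:
drive_tool:
  steps:
    - [0,0,0,0,0.07]
    - [0,0,0,0,0.074]
    - [0,0,0,0,0.08]
    - [0,0,0,0,0.0854]
    - [0,0,0,0,0.0854]
    - [0,0,-0.01,0,0.0854]
    - [0,0,-0.02,0,0.0854]
    - [0,0,-0.04,0,0.0854]
    - [0,0,-0.04,0,0.0854]
    - [0,0,0,0,0.0854]
    - [0,0,0,0,0.0854]

```text
clock: 29.2
position: [490.3, 381.2, 119.9]
ee_rot: [1.0, 0.0, 0.001, -0.002]
contact_force: [-0.1, 0.1, 0.1]
gripper_width: 85.7
```

```bash
python3 dish.py 19 490 381
```

```text
pos [490.3 381.2 119.9] width 85.7 F [-0.1  0.1  0.1]
```

View pics/w19.png

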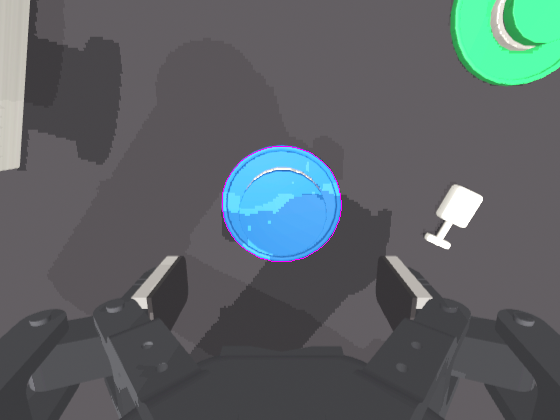

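Blue is centred in its dish at (282,204) and upright. Now red.

Emit:
drive_tool:
  steps:
    - [0,0.015,0,0,0.0854]
    - [0,0.03,0,0,0.0854]
    - [0,0.04,0,0,0.0854]
    - [0,0.045,0,0,0.0854]
    - [0,0.045,0,0,0.0854]
    - [0.001,0.045,0,0,0.0854]
    - [0.001,0.045,0,0,0.0854]
    - [0.001,0.045,0,0,0.0854]
    - [0.001,0.045,0,0,0.0854]
    - [0.001,0.045,0,0,0.0854]
    - [0.001,0.045,0,0,0.0854]
    - [0.001,0.04,0,0,0.0854]
    - [0,0.025,0,0,0.0854]
    - [0,0.009,0,0,0.0854]
    - [0,0,0.02,0,0.0854]
    - [0,0,0.02,0,0.0854]
    - [0,0,0.01,0,0.0854]
    - [0,0,0,0,0.0854]
    - [0,0,0,0,0.0854]

```text
clock: 31.15
position: [497.2, -138.1, 68.0]
ee_rot: [1.0, 0.001, -0.0, 0.0]
contact_force: [0.3, 0.9, 0.3]
gripper_width: 85.4
```

```bash
python3 look.py 20 red 24| sed 's/array//g'
```

```text
pos [ 497.2 -138.1   68. ] width 85.4 F [0.3 0.9 0.3]
red 8803 [281. 230.] depth 197 [(24.0, ([ 497.4, -138.3]), 34.7)]
red 753 [554. 255.] depth 219 [(24.0, ([ 482.2, -317.3]), 26.3)]
```

View pics/w20.png

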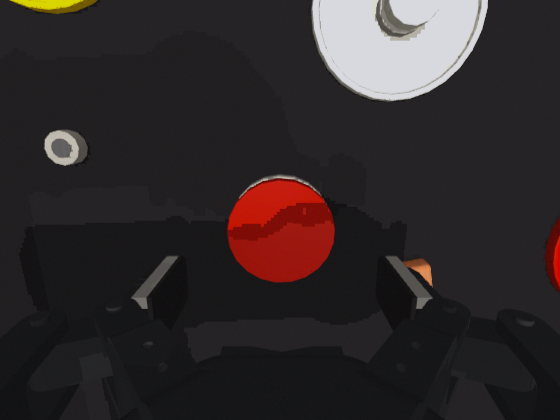

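Red is centred. The orange bystander is near the right finger at (418,270), so I'll check the clearance.

Run:
```python
from h import *
d=np.load("pics/top0.npz");im=d["im"];K,W=w2c("top")
h=cv2.cvtColor(im,cv2.COLOR_BGR2HSV)[240:270,365:390]
m=(h[...,1]>60)&(h[...,2]>80);v,u=np.nonzero(m)
for z in(0,18):
    b=back(K,W,np.c_[u+365,v+240],z);print(len(u),b.min(0),b.max(0))
```

```text
175 [ 413.81498263 -251.72459441] [ 470.18020373 -217.41074646]
175 [ 414.31179095 -247.35551001] [ 469.68806485 -213.64371033]
```

Clear: the nearest point of the block is 214 mm to the right at x ≤ 470, while the finger's outer face is at 195 mm. I'll lower and grip.

Emit:
drive_tool:
  steps:
    - [0,0,0.02,0,0.0854]
    - [0,0,0.02,0,0.0854]
    - [0,0,0.012,0,0.0854]
    - [0,0,0.008,0,0.0854]
    - [0,0,0.004,0,0.0854]
    - [0,0,0.001,0,0.08]
    - [0,0,0,0,0.076]
    - [0,0,0,0,0.072]
    - [0,0,0,0,0.068]
    - [0,0,0,0,0.062]
    - [0,0,0,0,0.055]
    - [0,0,0,0,0.055]
    - [0,0,0,0,0.055]

```text
clock: 32.5
position: [497.6, -138.0, 4.2]
ee_rot: [1.0, 0.0, 0.001, -0.0]
contact_force: [-2.4, 2.7, 8.0]
gripper_width: 66.0
```

Emit:
drive_tool:
  steps:
    - [0,0,-0.003,0,0.055]
    - [0,0,-0.007,0,0.055]
    - [0,0,-0.015,0,0.055]
    - [0,0,-0.025,0,0.055]
    - [0,0,-0.025,0,0.055]
    - [0,0,0,0,0.055]
    - [0,0,0,0,0.055]

```text
clock: 33.2
position: [496.6, -138.3, 77.7]
ee_rot: [1.0, -0.0, 0.0, -0.0]
contact_force: [0.0, -0.4, -3.5]
gripper_width: 65.4
```

```bash
python3 look.py 21 red 24| sed 's/array//g'
```

```text
pos [ 496.6 -138.3   77.7] width 65.4 F [ 0.  -0.4 -3.5]
red 1610 [549. 247.] depth 231 [(24.0, ([ 483.2, -325.1]), 33.9)]
red 17851 [281. 277.] depth 135 [(24.0, ([ 457.4, -139. ]), 56.1)]
```

View pics/w21.png

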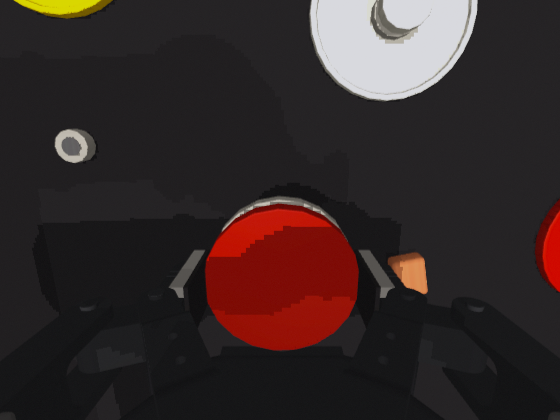

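Red is held. Carrying it to the red dish at about (480,-374).

Emit:
drive_tool:
  steps:
    - [0,0.01,0,0,0.055]
    - [-0.002,0.025,0,0,0.055]
    - [-0.002,0.035,0,0,0.055]
    - [-0.003,0.04,0,0,0.055]
    - [-0.003,0.04,0,0,0.055]
    - [-0.003,0.035,0,0,0.055]
    - [-0.002,0.025,0,0,0.055]
    - [-0.001,0.018,0,0,0.055]
    - [0,0.008,0,0,0.055]
    - [0,0,0.015,0,0.055]
    - [0,0,0.025,0,0.055]
    - [0,0,0.01,0,0.055]
    - [0,0,0,0,0.055]
    - [0,0,0,0,0.055]

```text
clock: 34.65
position: [481.7, -374.2, 28.2]
ee_rot: [1.0, 0.001, 0.0, 0.0]
contact_force: [0.8, 0.6, -2.3]
gripper_width: 65.3
```

```bash
python3 dish.py 22 480 -374
```

```text
pos [ 481.7 -374.2   28.2] width 65.3 F [ 0.8  0.6 -2.3]
```

View pics/w22.png

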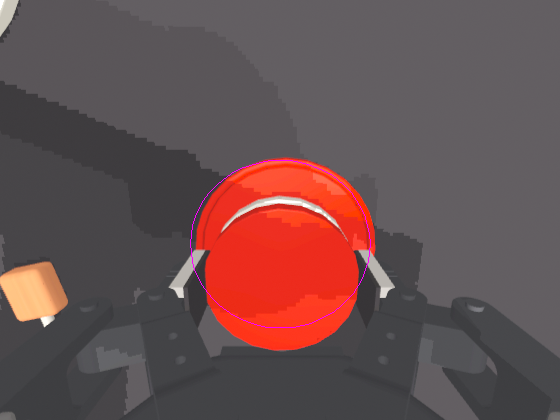

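The dish sits about 4 px right of the overlay, or about 2 mm, so I'll correct by that and lower.

Emit:
drive_tool:
  steps:
    - [0,0.002,0.007,0,0.055]
    - [0,0,0.005,0,0.055]
    - [0,0,0.002,0,0.055]
    - [0,0,0.002,0,0.055]
    - [0,0,0.001,0,0.055]
    - [0,0,0.001,0,0.055]
    - [0,0,0,0,0.055]

```text
clock: 35.4
position: [481.1, -376.3, 9.7]
ee_rot: [1.0, 0.0, -0.0, -0.0]
contact_force: [-0.5, 0.3, -3.1]
gripper_width: 65.2
```

Emit:
drive_tool:
  steps:
    - [0,0,0.001,0,0.055]
    - [0,0,0,0,0.055]

```text
clock: 35.6
position: [481.3, -376.4, 9.4]
ee_rot: [1.0, 0.0, 0.0, 0.0]
contact_force: [-0.7, 0.8, -0.3]
gripper_width: 65.3
```

Emit:
drive_tool:
  steps:
    - [0,0,0.001,0,0.055]
    - [0,0,0,0,0.055]

```text
clock: 35.8
position: [481.3, -376.4, 9.3]
ee_rot: [1.0, 0.0, 0.0, 0.0]
contact_force: [-1.9, 2.5, 5.6]
gripper_width: 65.5
```

Emit:
drive_tool:
  steps:
    - [0,0,0,0,0.07]
    - [0,0,0,0,0.074]
    - [0,0,0,0,0.08]
    - [0,0,0,0,0.0854]
    - [0,0,0,0,0.0854]
    - [0,0,-0.01,0,0.0854]
    - [0,0,-0.02,0,0.0854]
    - [0,0,-0.04,0,0.0854]
    - [0,0,-0.04,0,0.0854]
    - [0,0,0,0,0.0854]
    - [0,0,0,0,0.0854]

```text
clock: 36.9
position: [481.7, -376.5, 119.8]
ee_rot: [1.0, 0.0, 0.002, 0.001]
contact_force: [-0.1, 0.3, -1.7]
gripper_width: 85.2
```

```bash
python3 dish.py 23 481 -376
python3 - <<'E'
from h import *
im,D=arm.get_image("top");K,W=w2c("top");cv2.imwrite("pics/top9.png",im)
im2,_=arm.get_image("side");cv2.imwrite("pics/side9.png",im2)
E
```

```text
pos [ 481.7 -376.5  119.8] width 85.2 F [-0.1  0.3 -1.7]
```

View pics/w23.png

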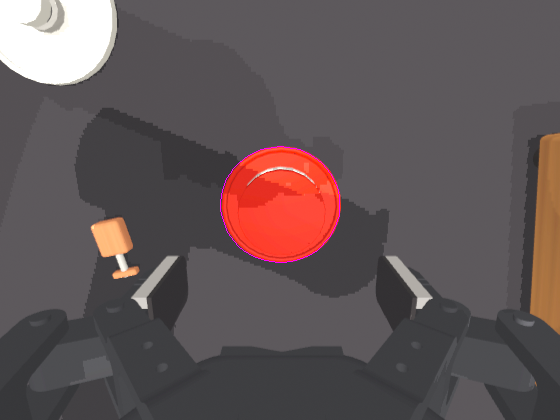

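View pics/top9.png

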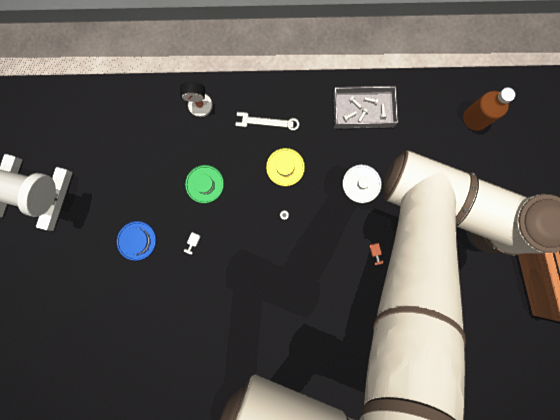

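View pics/side9.png

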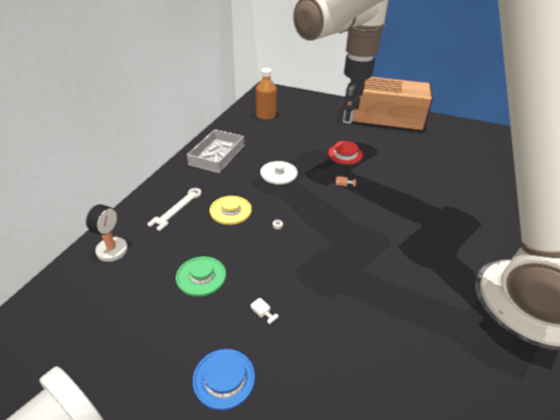

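All five fittings stand upright and centred in their own-colour dishes: white (362,183), yellow (285,167), green (205,184) and blue (136,240) in the top view, and red (282,205) in the wrist view and (345,152) in the side view. The gripper hangs clear and touches nothing, so I'm handing in.

```bash
python3 -c "
from bench import arm
print(arm.job_done())"
```

```text
the job is handed in; nothing more can be done
None
```

I took both stacks apart from the top, in the order white, yellow, green, blue, red. Each fitting went into the dish of its own cap colour, lowered until the wrist force showed floor contact before I opened the gripper. I handed the job in at about 37 s of the 141 s allowed; the hand-in reports no verdict.

- **Final pictures:** all five stand upright and look centred, within roughly 3 mm by eye. I did not measure the final offsets. The gripper hung open about 110 mm above the red fitting, touching nothing.
- **Dish position:** the top and wrist cameras differed by up to about 3 mm on the red dish. I corrected 2 mm there before setting red down.
- **Grip width:** the gripper read about 2.5 mm less than each fitting's diameter, but no slip showed in the pictures taken after each lift.

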